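# Put a cheese under the pantry's screw press

## Robot

A 7-joint arm with a two-finger parallel gripper is mounted at the origin on the work surface. World frame = base frame: x ahead of the robot, y to its left, z up, the work surface at z = 0. Lengths are in m, angles in rad, forces in N, time in s.
With the tool pointing down it reaches from about 0.425 to 0.975 m from the base axis. Payload 16.7 kg.
Tool frame: the origin (TCP) lies midway between the tips of the shut fingers; the grasp point (between the pads) lies 19 mm behind it; z points along the fingers, y is the line along which they close (so a half turn about z gives the same grasp; the last joint's range is limited). The gripper opens to 85 mm and grips with 20 to 120 N. Pads are 22 mm wide; open, the fingers measure 114 mm over their backs; the gripper's body (76 mm by 85 mm) begins 54 mm behind the grasp point. The pads swing forward as they close: fully open they stand 13 mm farther back than shut.
Start: joints at [-1.446, 0.426, 0.074, 1.606, -0.034, 1.111, -0.067], TCP at [0.183, 0.65, 0.231] pointing down, gripper open.
Joint ranges: [-2.85, 2.85], [-0.5, 2.14], [-1.23, 1.37], [0.21, 2.46], [-1.02, 4.16], [0.16, 2.05], [-2.73, 2.73]. Speed limits (rad/s): [1.89, 1.89, 2.39, 2.39, 3.01, 3.01, 3.01].

## Interface

Orientations are given as a rotation vector (axis times angle).
In Python, from cell import bot gives the robot as it stands.
- The arm moves only by the tool send_rows, never from a script. Its argument "commands" is a list of rows, each an object with "hand": the closure in counts, from 0 (fully open) to 255 (shut); "linear": the shift along the tool's x, y, z in mm, a list of three; "angular": the turn, a rotation vector about the tool's x, y, z in degrees, a list of three. In form: [{"hand": hand, "linear": [dx, dy, dz], "angular": [wx, wy, wz]}, ...]. A call has exactly 5 rows; each row shifts and turns the commanded pose from where the row before left it, along the tool's axes as they then stand; what a row does not reach is not made up. A row lasts 1/12 s, in which the tool goes at most 41.7 mm and 7.16 degrees, less where a joint would pass 70% of its speed; a pose out of reach is approached as far as the arm can. A call with a gripper value outside its range is refused whole. The fingers move at their own pace and stop on an object; the grip force is fixed at half the most. Time passes only in rows, so rows that do not move let the fingers close, or fill a call up. It gives the time, the measured TCP pose, the force, the opening and the grip force at its end, in the units of the state.
- bot.get_state(): the state, without advancing time (a new reading comes with each control period).
- bot.snapshot(name): name is "scene" or "top"; returns a dict with "frame" (420x560x3 uint8, red, green, blue), "fx", "fy", "cx", "cy" (pixels), "distortion" ([k1, k2, p1, p2, k3] as OpenCV has them; the pictures are not rectified), "R" (3x3) and "t" (3): a world point X has camera coordinates R X + t. Camera axes: x right, y down, z forward; pixel columns grow to the right and rows downward; lengths in m; the calibration is good to about 2 mm. A picture is of the moment at which its call begins. There is no depth.
- bot.sign_off(): hands the job in; it is judged then, once.
The state is a dict: "time_s": time; "qpos": joint angles; "dq": joint speeds; "joint_torque": joint torques, N m; "tcp_pos": TCP position; "tcp_rot": TCP orientation; "ft_force": force on the tool from outside, world axes, zero at the start; "ft_torque": the same for the moment, N m; "width": finger opening in m; "gripper_force": force on a finger pad.
Only numpy, scipy, OpenCV 4.12 (cv2) and the standard library are available. Lean on these libraries where they do the work, as an engineer would, in place of code of your own. Each camera call takes 0.05 s, during which the arm holds its last target. There are 200 camera calls.

## Task

Slide the filled cheese mould gently in under the press until it sits home in its horseshoe stop. Then take the crank by its wooden knob and wind the press down in one go, without letting go of the knob on the way, until the plate bears firmly on the follower and its spring is about half compressed; leave it pressing like that, and leave the other things on the counter alone.

Things in the scene. Friction and masses are not known exactly. Their poses are not given: they have to be found in the camera images.
- press: Screw press for cheeses, fixed: a board 285 x 200 mm with a flat steel drip tray (top 18 mm above the counter, reaching 177 mm to -x of the axis), two 16 mm posts 156 mm apart, a wooden cross beam 190 x 34 mm at 178 to 198 mm height. Origin: on the counter under the screw's axis; x points from the open loading side to the back, y along the beam, z up
- press_seat (a point): centre of the mould's place: on the screw's axis, at the tray's top. A steel horseshoe stop, 14 mm high, goes round its +x half and is open to -x; a mould pushed home against it is centred to about 4 mm
- mould: loose white round cheese mould, 90 mm across, 60 mm high, 0.45 to 0.75 kg, standing on the tray on the -x side; origin at the centre of its underside, z up. Its blue-grey follower (disc, 80 mm across) stands 5 to 33 mm proud of the rim, unmeasured. Under about 30 N it first sinks 3 to 9 mm into the curd, then stands firm, at a height that differs from cheese to cheese
- spindle: head that the screw moves up and down (it does not turn): steel sleeve, 34 mm across, with a spring and a plunger with a white plate 72 mm across. Origin on the axis at the sleeve's lower edge, z up; the unloaded plate's underside is 30 mm below it. The spring gives 20 mm: 16 N preload, then 16 N per mm; half compressed (red ring on the plunger at the sleeve) it presses with about 175 N
- crank: steel crank on the screw, 65 mm from axis to knob, arm 8 mm thick; origin on the axis at the arm's mid height, x along the arm to the knob. Clockwise seen from above drives the head and the crank down, 14 mm per turn; 1 to 4 turns are needed; it stays where left. Turning takes about 11 N at the knob running free, plus 3.4 N per 100 N of pressing: about 17 N at half spring
- knob_mid (a point): middle of the dark wooden knob on the crank's end, an upright cylinder 25 mm across and 46 mm high that spins freely about its own upright axis. This point is 32 mm above the crank's origin; the knob's lower end is 2 mm above the arm's upper face
- spare_mould: empty white mould, 90 mm across, 60 mm high, on the counter beside the press: leave it
- salt_jar: white jar with a red cap, 68 mm across, 110 mm high, beside the press: leave it
- wooden_spoon: wooden spoon, 240 mm, lying beside the press: leave it
- vinegar_bottle: amber bottle, 68 mm across, 240 mm high: leave it
- pepper_jar: small glass jar with a red cap, 46 mm across, 100 mm high: leave it
- paprika_jar: small brown jar with a green cap, 46 mm across, 100 mm high: leave it
- tomato_can: can with a red label, 74 mm across, 110 mm high: leave it

How it is judged:
On the way, in this order (a step that is already met when the one before it is completed fails the run):
1. the mould stands home in the horseshoe, centred under the plate to 7 mm, before it is pressed (horizontal distance between mould and press_seat below 0.007 m and angle between mould's own z axis and vertical below 0.06 rad and contact force between spindle and mould below 2 N), for 0.2 s.
2. the plate is wound down onto the follower with the gripper at the knob (contact force between spindle and mould above 20 N and distance between the grasp point and knob_mid below 0.06 m), for 0.1 s.
At the end, for the whole second after the job is handed in: The plate presses on the follower with 95 to 255 N (the spring 5 to 15 mm of its 20 mm compressed), the mould stands upright and centred under it to 8 mm, the crank is at rest (contact force between spindle and mould between 95 and 255 N and horizontal distance between mould and press_seat below 0.008 m and angle between mould's own z axis and vertical below 0.06 rad and angular speed of crank below 0.1 rad/s and linear speed of mould below 0.02 m/s); the robot touches nothing.
It fails at once if the cheese is overpressed: more than 300 N (contact force between spindle and mould above 300 N).
It fails at once if the mould is rammed: more than 40 N between gripper and mould (contact force between the arm and mould above 40 N).
It fails at once if the knob is let go on the way: head lowered by more than 6 mm, pressing with less than 95 N, gripper over 90 mm from the knob (distance of spindle from where it was at the start of the episode above 0.006 m and contact force between spindle and mould below 95 N and distance between the grasp point and knob_mid above 0.09 m).
It fails at once if another thing on the counter is shifted by more than 30 mm (distance of any of spare_mould, salt_jar, wooden_spoon, vinegar_bottle, pepper_jar, paprika_jar, tomato_can from where it was at the start of the episode above 0.03 m).
It also fails if it takes over 72 s, if anything falls off the work surface, if the arm or the gripper's body presses on something with over 40 N, if the wrist force passes 120 N, or if a joint passes its speed limit or range.

## Working session

There is one attempt and no reset: what is moved stays moved. The work goes in short steps, Python scripts to look and compute and a tool call to move; the robot and the scene stay as the last step left them, time stands still between calls to the robot, and variables do not carry over. Pictures are saved under pics/ and viewed, at most 11 in all, crops included, and the job is handed in when it is done.

Besides the shell and the picture viewer there is one more tool, called after "Call:" as name(argument=value, ...) on one line, values as JSON. send_rows: Moves the arm, as the interface text tells. Its arguments: {"type":"object","properties":{"commands":{"type":"array","items":{"type":"object","properties":{"hand":{"type":"number"},"linear":{"type":"array","items":{"type":"number"}},"angular":{"type":"array","items":{"type":"number"}}}}}},"required":["commands"]}

```bash
ls; mkdir -p pics; python3 - <<'E'
from cell import bot
import cv2,pickle
for n in("scene","top"):
    s=bot.snapshot(n); pickle.dump(s,open(f"pics/{n}0.pkl","wb"))
    cv2.imwrite(f"pics/{n}0.png",cv2.resize(s["frame"][:,:,::-1],(800,600),interpolation=cv2.INTER_CUBIC))
    print(n,s["fx"],s["fy"],s["cx"],s["cy"],s["distortion"],s["R"],s["t"])
print(bot.get_state())
E
```

```text
pics
scene 428.61237495033043 428.61237495033043 281.46253199138187 202.46961749481542 [0.04359094 0.         0.         0.         0.        ] [[-0.01938837  0.99959523  0.02081967]
 [ 0.6268462   0.02837575 -0.77862613]
 [-0.77890175 -0.00204556 -0.62714264]] [ 0.0318936  -0.21276493  1.88211214]
top 395.36613150365577 395.36613150365577 276.63524050614564 207.76703033952174 [-0.01023723  0.          0.          0.          0.        ] [[-0.0105634  -0.99993311 -0.00471119]
 [-0.98787871  0.01116552 -0.15482565]
 [ 0.1548679   0.0030186  -0.98793058]] [-0.01878012  0.59673618  1.36855575]
{'time_s': 0.1, 'qpos': array([-1.44549848,  0.42666368,  0.0738418 ,  1.60652544, -0.03408706,
        1.11079889, -0.06710268]), 'dq': array([ 0.0002504 , -0.00041092, -0.00018126, -0.0020895 ,  0.00179691,
        0.00088724,  0.0005298 ]), 'joint_torque': array([ 7.65067904e-03, -9.51528668e+01,  3.77058774e+00, -4.64412439e+01,
        1.95237261e-02,  6.47443390e-03,  5.55196156e-08]), 'tcp_pos': array([0.18308659, 0.64932299, 0.2306919 ]), 'tcp_rot': array([-4.30312658e-01, -3.11191144e+00,  1.78185601e-03]), 'ft_force': array([-0.15273183,  0.1344467 , -0.70487247]), 'ft_torque': array([ 0.04784608, -0.00450097,  0.0209926 ]), 'gripper_force': 0.0, 'width': 0.08543593827589023}
```

View pics/scene0.png

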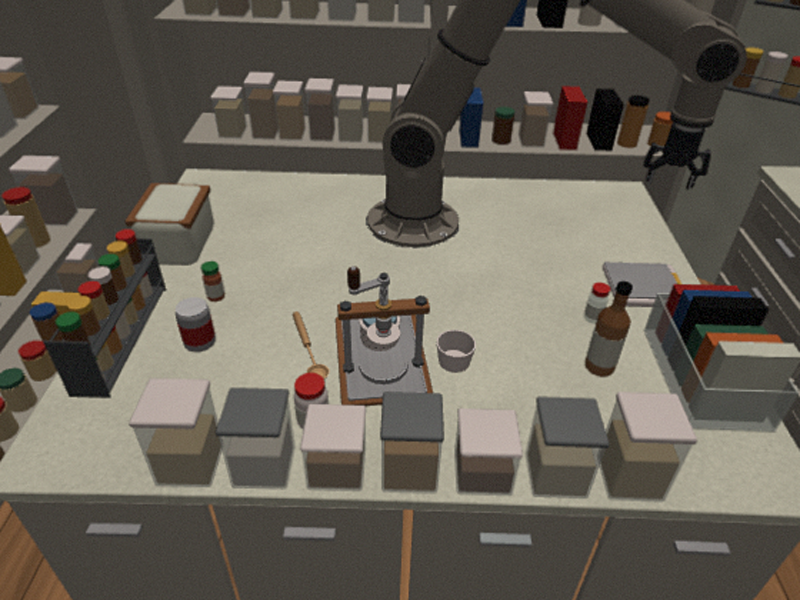

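View pics/top0.png

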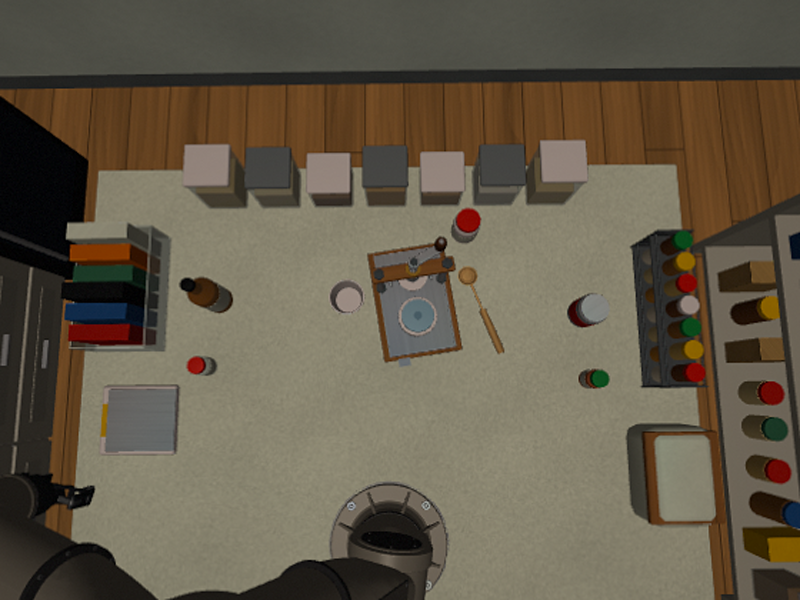

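The scene view (camera facing the robot) has the press at (380,350) with the crank knob at (353,278). In the top view the mould's follower is at (417,317), the beam at (412,268) and the knob at (440,243). The mould stands on the robot's side, so it gets pushed away from the robot. I'll crop closer.

```bash
cat > h.py <<'E'
import cv2,pickle,numpy as np
from scipy.spatial.transform import Rotation as Rot
def crop(s,x0,y0,w,k,fn):
    h=int(w*.75); cv2.imwrite(fn,cv2.resize(s["frame"][y0:y0+h,x0:x0+w,::-1],None,fx=k,fy=k,interpolation=cv2.INTER_CUBIC))
def K(s): return np.array([[s["fx"],0,s["cx"]],[0,s["fy"],s["cy"]],[0,0,1]])
def at_z(s,uv,z):
    p=cv2.undistortPoints(np.array([[uv]],float),K(s),np.array(s["distortion"]))[0,0]
    R=np.array(s["R"]);c=-R.T@s["t"];d=R.T@np.array([*p,1]);return c+d*(z-c[2])/d[2]
def proj(s,X):
    R=np.array(s["R"]);return cv2.projectPoints(np.array(X,float).reshape(-1,3),cv2.Rodrigues(R)[0],np.array(s["t"]),K(s),np.array(s["distortion"]))[0][:,0]
E
python3 - <<'E'
from h import *
for n,a in(("top",(250,155,96,8)),("scene",(225,180,100,8))):
    s=pickle.load(open(f"pics/{n}0.pkl","rb")); crop(s,*a,f"pics/{n}0c.png")
E
```

```text
(no output)
```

View pics/top0c.png

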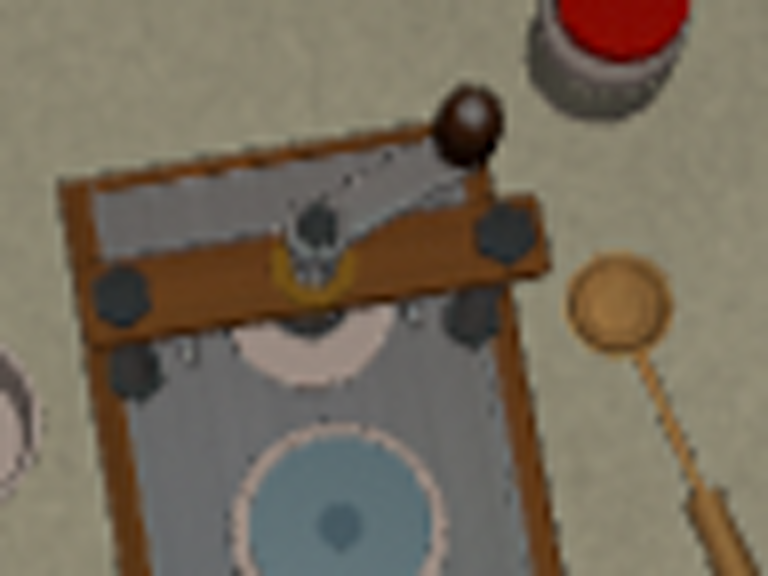

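View pics/scene0c.png

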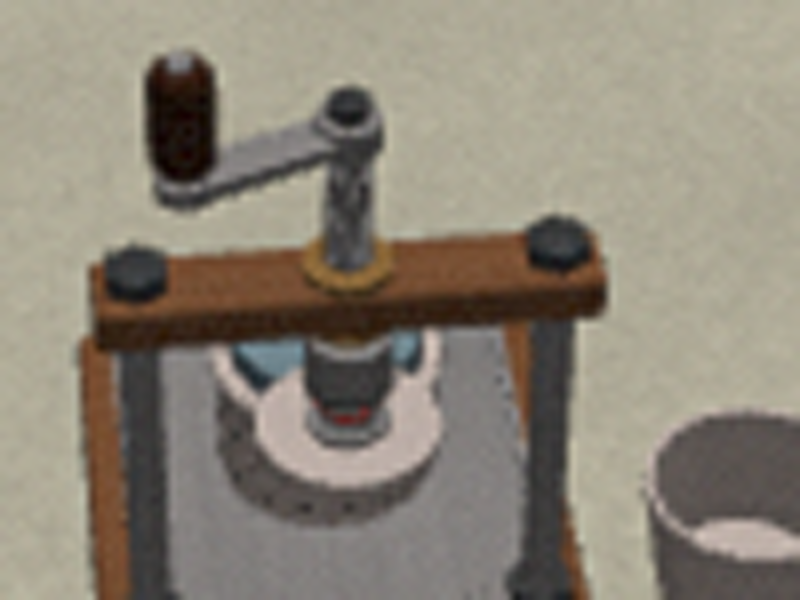

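```bash
python3 - <<'E'
from h import *
from scipy.optimize import least_squares
T=pickle.load(open("pics/top0.pkl","rb"));S=pickle.load(open("pics/scene0.pkl","rb"))
t=lambda u,v:(250+u/8-.44,155+v/8-.44); q=lambda u,v:(225+u/8-.44,180+v/8-.44)
tri=lambda a,b:least_squares(lambda X:np.r_[proj(T,X)[0]-a,proj(S,X)[0]-b],[.7,0,.2])
for n,s in(("T",T),("S",S)): print(n,-np.array(s["R"]).T@s["t"])
print("beamT",[at_z(T,t(*p),.198).round(4) for p in((85,265),(532,197),(547,268),(95,347))])
print("bolts T",at_z(T,t(122,292),.207),at_z(T,t(505,232),.207))
print("bolts S",at_z(S,q(135,265),.207),at_z(S,q(557,235),.207))
for n,a,b in(("knobmid",(467,130),(181,122)),("hub",(317,222),(348,105)),("bushing",(313,270),(348,262)),("boltR",(505,228),(135,262)),("boltL",(122,290),(557,232))):
    r=tri(t(*a),q(*b)); print(n,r.x.round(4),r.fun.round(2))
print("mould rim",at_z(T,t(340,530),.078),[at_z(T,t(*p),.078).round(4) for p in((232,525),(447,525),(338,421))])
print("follower at +5/+20/+33",[at_z(T,t(341,525),.078+h) for h in(.005,.02,.033)])
print("foll width per h",[np.linalg.norm(at_z(T,t(248,525),.078+h)-at_z(T,t(434,525),.078+h)) for h in(.005,.02,.033)])
E
```

```text
T [ 0.37735923 -0.02957286  1.44433966]
S [ 1.59996969 -0.02199335  1.01402442]
beamT [array([0.6387, 0.0265, 0.198 ]), array([ 0.6646, -0.1539,  0.198 ]), array([ 0.6354, -0.1592,  0.198 ]), array([0.6052, 0.0226, 0.198 ])]
bolts T [0.62568526 0.0113527  0.207     ] [ 0.64836465 -0.14188375  0.207     ]
bolts S [ 0.65023887 -0.13997811  0.207     ] [0.62635771 0.01347537 0.207     ]
knobmid [ 0.6697 -0.1202  0.2887] [-0.34  0.02 -0.32 -0.02]
hub [ 0.6384 -0.0639  0.274 ] [-0.29  0.01 -0.27 -0.01]
bushing [ 0.6354 -0.0641  0.1988] [-0.33  0.01 -0.3  -0.01]
boltR [ 0.6497 -0.1408  0.208 ] [-0.32  0.02 -0.29 -0.02]
boltL [0.6262 0.0124 0.2083] [-0.36 -0.   -0.33 -0.  ]
mould rim [ 0.54500473 -0.07858134  0.078     ] [array([ 0.5477, -0.0316,  0.078 ]), array([ 0.5467, -0.1252,  0.078 ]), array([ 0.593 , -0.0785,  0.078 ])]
follower at +5/+20/+33 [array([ 0.54656865, -0.07887155,  0.083     ]), array([ 0.5447042 , -0.07832835,  0.098     ]), array([ 0.54308835, -0.07785758,  0.111     ])]
foll width per h [np.float64(0.0806125413946775), np.float64(0.0797243074307842), np.float64(0.07895450466207668)]
```

Everything checks out: bolt span 155 mm (156 given), knob radius 65 mm, knob height 0.289. That puts the axis at (0.637,-0.064) with yaw about 8.7°. The mould is at (0.5455,-0.0785), on the press's x line and about 93 mm short of home. Next I plan the moves.

```bash
cat >> h.py <<'E'
AX=np.array([.637,-.064]); YAW=np.arctan2(.152,.988)
PX=np.array([np.cos(YAW),np.sin(YAW)]);PY=np.array([-PX[1],PX[0]])
def W(a,b,z): return np.r_[AX+a*PX+b*PY,z]
def down(tilt=0):
    M=np.c_[np.r_[-PX,0],np.r_[PY,0],[0,0,-1]]; return Rot.from_matrix(M)*Rot.from_euler('y',-tilt,degrees=True)
def plan(p,R,p1,R1,n):
    w=(R.inv()*R1).as_rotvec()/n; d=(np.array(p1)-p)/n
    for i in range(n):
        print(np.round(R.inv().apply(d)*1000,1).tolist(),np.round(np.degrees(w),2).tolist()); R=R*Rot.from_rotvec(w)
    return np.array(p1),R1
def rel(st):
    p=st["tcp_pos"]; e=p[:2]-AX; return (e@PX*1000).round(1),(e@PY*1000).round(1),(p[2]*1000).round(1)
E
python3 - <<'E'
from h import *
from cell import bot
s=bot.get_state();p,R=s["tcp_pos"],Rot.from_rotvec(s["tcp_rot"])
p,R=plan(p,R,[.42,.38,.23],down(),10);print()
p,R=plan(p,R,W(-.17,0,.20),down(17),15)
E
```

```text
[-30.1, -19.5, 0.1] [-0.01, -0.0, -2.45]
[-29.3, -20.8, 0.1] [-0.01, -0.0, -2.45]
[-28.3, -22.0, 0.1] [-0.01, -0.0, -2.45]
[-27.4, -23.2, 0.1] [-0.01, -0.0, -2.45]
[-26.4, -24.3, 0.1] [-0.01, -0.0, -2.45]
[-25.3, -25.4, 0.1] [-0.01, -0.0, -2.45]
[-24.2, -26.5, 0.1] [-0.01, -0.0, -2.45]
[-23.0, -27.5, 0.1] [-0.01, -0.0, -2.45]
[-21.8, -28.5, 0.1] [-0.01, -0.0, -2.45]
[-20.6, -29.4, 0.1] [-0.01, -0.0, -2.45]

[1.5, -31.5, 2.0] [0.0, -1.13, 0.0]
[1.6, -31.5, 2.0] [0.0, -1.13, 0.0]
[1.6, -31.5, 1.9] [0.0, -1.13, 0.0]
[1.7, -31.5, 1.9] [0.0, -1.13, 0.0]
[1.7, -31.5, 1.9] [0.0, -1.13, 0.0]
[1.7, -31.5, 1.8] [0.0, -1.13, 0.0]
[1.8, -31.5, 1.8] [0.0, -1.13, 0.0]
[1.8, -31.5, 1.8] [0.0, -1.13, 0.0]
[1.8, -31.5, 1.7] [0.0, -1.13, 0.0]
[1.9, -31.5, 1.7] [0.0, -1.13, 0.0]
[1.9, -31.5, 1.7] [0.0, -1.13, 0.0]
[1.9, -31.5, 1.6] [0.0, -1.13, 0.0]
[2.0, -31.5, 1.6] [0.0, -1.13, 0.0]
[2.0, -31.5, 1.5] [0.0, -1.13, 0.0]
[2.0, -31.5, 1.5] [0.0, -1.13, 0.0]
```

Call:
send_rows(commands=[{"hand":120,"linear":[-30,-19.5,0],"angular":[0,0,-2.45]},{"hand":120,"linear":[-29,-21,0],"angular":[0,0,-2.45]},{"hand":120,"linear":[-28,-22,0],"angular":[0,0,-2.45]},{"hand":120,"linear":[-27.5,-23,0],"angular":[0,0,-2.45]},{"hand":120,"linear":[-26.5,-24.5,0],"angular":[0,0,-2.45]}])

```text
time_s: 0.52
tcp_pos: [0.3019, 0.5133, 0.231]
tcp_rot: [-0.092, -3.14, 0.001]
ft_force: [1.1, 0.1, 0.3]
width: 0.0454
gripper_force: 0.0
```

Call:
send_rows(commands=[{"hand":120,"linear":[-25,-25.5,0],"angular":[0,0,-2.45]},{"hand":120,"linear":[-24,-26.5,0],"angular":[0,0,-2.45]},{"hand":120,"linear":[-23,-27.5,0],"angular":[0,0,-2.45]},{"hand":120,"linear":[-22,-28.5,0],"angular":[0,0,-2.45]},{"hand":120,"linear":[-20.5,-29.5,0],"angular":[0,0,-2.45]}])

```text
time_s: 0.93
tcp_pos: [0.42, 0.3784, 0.2312]
tcp_rot: [0.243, -3.132, 0.0]
ft_force: [0.6, 0.3, -0.5]
width: 0.0451
gripper_force: 0.0
```

Call:
send_rows(commands=[{"hand":120,"linear":[1.5,-31.5,2],"angular":[0,-1.13,0]},{"hand":120,"linear":[1.6,-31.5,2],"angular":[0,-1.13,0]},{"hand":120,"linear":[1.6,-31.5,2],"angular":[0,-1.13,0]},{"hand":120,"linear":[1.7,-31.5,2],"angular":[0,-1.13,0]},{"hand":120,"linear":[1.7,-31.5,2],"angular":[0,-1.13,0]}])

```text
time_s: 1.35
tcp_pos: [0.4354, 0.2215, 0.2207]
tcp_rot: [-0.232, 3.034, 0.011]
ft_force: [1.0, 0.1, 0.6]
width: 0.0453
gripper_force: 0.0
```

Call:
send_rows(commands=[{"hand":120,"linear":[1.7,-31.5,1.8],"angular":[0,-1.13,0]},{"hand":120,"linear":[1.8,-31.5,1.8],"angular":[0,-1.13,0]},{"hand":120,"linear":[1.8,-31.5,1.8],"angular":[0,-1.13,0]},{"hand":120,"linear":[1.8,-31.5,1.7],"angular":[0,-1.13,0]},{"hand":120,"linear":[1.9,-31.5,1.7],"angular":[0,-1.13,0]}])

```text
time_s: 1.77
tcp_pos: [0.4516, 0.0648, 0.2109]
tcp_rot: [-0.225, 2.935, 0.022]
ft_force: [2.0, -0.3, 0.2]
width: 0.0449
gripper_force: 0.0
```

Call:
send_rows(commands=[{"hand":120,"linear":[1.9,-31.5,1.7],"angular":[0,-1.13,0]},{"hand":120,"linear":[1.9,-31.5,1.6],"angular":[0,-1.13,0]},{"hand":120,"linear":[2,-31.5,1.6],"angular":[0,-1.13,0]},{"hand":120,"linear":[2,-31.5,1.5],"angular":[0,-1.13,0]},{"hand":120,"linear":[2,-31.5,1.5],"angular":[0,-1.13,0]}])

```text
time_s: 2.18
tcp_pos: [0.468, -0.0922, 0.2011]
tcp_rot: [-0.217, 2.837, 0.032]
ft_force: [0.5, 1.2, 0.1]
width: 0.0452
gripper_force: 0.0
```

```bash
python3 - <<'E'
from h import *
from cell import bot
s=bot.get_state();p,R=s["tcp_pos"],Rot.from_rotvec(s["tcp_rot"])
print(rel(s),s["time_s"],s["width"],s["ft_force"],s["qpos"],(R.inv()*down(17)).as_rotvec(True))
plan(p,R,W(-.17,0,.045),down(17),5);print()
plan(p,down(17),p+np.r_[PX*.01,0],down(17),1)
E
```

```text
(np.float64(-171.3), np.float64(-2.1), np.float64(201.1)) 2.1833 0.04516620972111037 [0.53693603 1.20617424 0.11793857] [-0.50833299 -0.04399023  0.62078436  2.28916466 -0.09169017  0.60295017
  1.9071859 ] [-0.01473048  0.04079821  0.00058615]
[8.9, 0.4, 29.9] [-0.0, 0.01, 0.0]
[8.9, 0.4, 29.9] [-0.0, 0.01, 0.0]
[8.9, 0.4, 29.9] [-0.0, 0.01, 0.0]
[8.9, 0.4, 29.9] [-0.0, 0.01, 0.0]
[8.9, 0.4, 29.9] [-0.0, 0.01, 0.0]

[-9.6, -0.0, 2.9] [0.0, 0.0, 0.0]
```

Call:
send_rows(commands=[{"hand":120,"linear":[9,0.4,30],"angular":[0,0,0]},{"hand":120,"linear":[9,0.4,30],"angular":[0,0,0]},{"hand":120,"linear":[9,0.4,30],"angular":[0,0,0]},{"hand":120,"linear":[9,0.4,30],"angular":[0,0,0]},{"hand":120,"linear":[9,0.4,30],"angular":[0,0,0]}])

```text
time_s: 2.6
tcp_pos: [0.468, -0.0881, 0.0498]
tcp_rot: [-0.219, 2.84, 0.031]
ft_force: [0.4, 0.7, -0.2]
width: 0.0451
gripper_force: 0.0
```

Call:
send_rows(commands=[{"hand":120,"linear":[-5.7,0,1.7],"angular":[0,0,0]},{"hand":120,"linear":[-3.8,0,1.2],"angular":[0,0,0]},{"hand":120,"linear":[-3.8,0,1.2],"angular":[0,0,0]},{"hand":120,"linear":[-3.8,0,1.2],"angular":[0,0,0]},{"hand":120,"linear":[-3.8,0,1.2],"angular":[0,0,0]}])

```text
time_s: 3.02
tcp_pos: [0.4926, -0.0843, 0.0542]
tcp_rot: [-0.221, 2.834, 0.032]
ft_force: [-0.3, 0.1, 0.7]
width: 0.0451
gripper_force: 0.0
```

Call:
send_rows(commands=[{"hand":120,"linear":[-3.8,0,1.2],"angular":[0,0,0]},{"hand":120,"linear":[-3.8,0,1.2],"angular":[0,0,0]},{"hand":120,"linear":[-3.8,0,1.2],"angular":[0,0,0]},{"hand":120,"linear":[-3.8,0,1.2],"angular":[0,0,0]},{"hand":120,"linear":[-3.8,0,1.2],"angular":[0,0,0]}])

```text
time_s: 3.43
tcp_pos: [0.5103, -0.0816, 0.0522]
tcp_rot: [-0.219, 2.838, 0.033]
ft_force: [-6.5, -0.6, 5.6]
width: 0.0454
gripper_force: 3.9
```

```bash
python3 - <<'E'
from h import *
from cell import bot
s=bot.get_state()
print(rel(s),s["time_s"],s["ft_force"],(Rot.from_rotvec(s["tcp_rot"]).inv()*down(17)).as_rotvec(True))
t=bot.snapshot("top");crop(t,230,155,120,6.6,"pics/t1.png")
E
```

```text
(np.float64(-127.9), np.float64(1.9), np.float64(52.2)) 3.4333 [-6.53580569 -0.5563912   5.55979866] [ 0.0403773 -0.0283836  0.0806165]
```

View pics/t1.png

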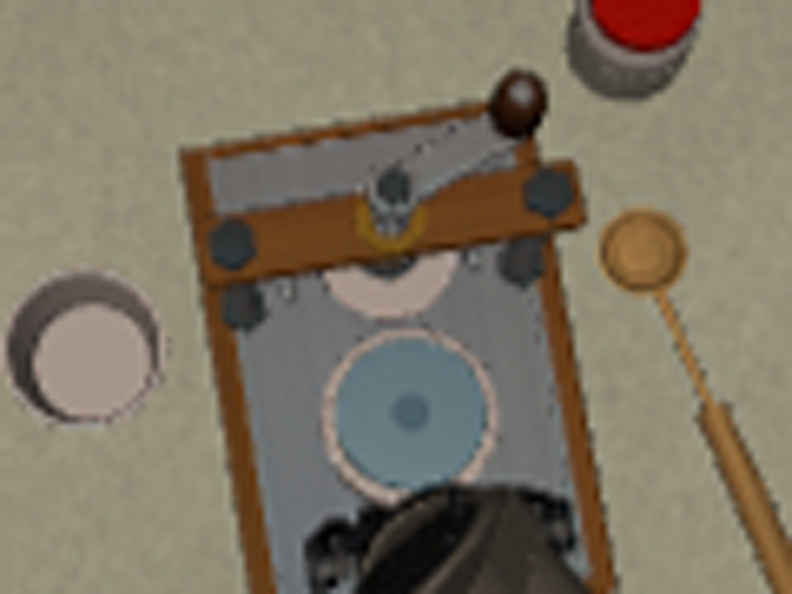

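The mould has moved about 13 mm with its centre at (410,412) in the crop. It is upright and contact is gentle at about 6 N. I'll go on.

Call:
send_rows(commands=[{"hand":120,"linear":[-3.8,-0.1,1.2],"angular":[0,0,0]},{"hand":120,"linear":[-3.8,-0.1,1.2],"angular":[0,0,0]},{"hand":120,"linear":[-3.8,-0.1,1.2],"angular":[0,0,0]},{"hand":120,"linear":[-3.8,-0.1,1.2],"angular":[0,0,0]},{"hand":120,"linear":[-3.8,-0.1,1.2],"angular":[0,0,0]}])

```text
time_s: 3.9
tcp_pos: [0.53, -0.0792, 0.052]
tcp_rot: [-0.219, 2.838, 0.033]
ft_force: [-7.5, -0.6, 6.9]
width: 0.0455
gripper_force: 4.3
```

Call:
send_rows(commands=[{"hand":120,"linear":[-3.8,-0.1,1.2],"angular":[0,0,0]},{"hand":120,"linear":[-3.8,-0.1,1.2],"angular":[0,0,0]},{"hand":120,"linear":[-3.8,-0.1,1.2],"angular":[0,0,0]},{"hand":120,"linear":[-3.8,-0.1,1.2],"angular":[0,0,0]},{"hand":120,"linear":[-3.8,-0.1,1.2],"angular":[0,0,0]}])

```text
time_s: 4.32
tcp_pos: [0.5498, -0.0767, 0.0519]
tcp_rot: [-0.219, 2.838, 0.033]
ft_force: [-7.4, -1.3, 6.7]
width: 0.045
gripper_force: 4.3
```

Call:
send_rows(commands=[{"hand":120,"linear":[-3.8,-0.1,1.2],"angular":[0,0,0]},{"hand":120,"linear":[-3.8,-0.1,1.2],"angular":[0,0,0]},{"hand":120,"linear":[-3.8,-0.1,1.2],"angular":[0,0,0]},{"hand":120,"linear":[-3.8,-0.1,1.2],"angular":[0,0,0]},{"hand":120,"linear":[-2,-0.1,0.6],"angular":[0,0,0]}])

```text
time_s: 4.73
tcp_pos: [0.568, -0.0744, 0.0518]
tcp_rot: [-0.219, 2.837, 0.033]
ft_force: [-6.3, 0.0, 5.2]
width: 0.0454
gripper_force: 4.0
```

```bash
python3 - <<'E'
from h import *
from cell import bot
s=bot.get_state()
print(rel(s),s["time_s"],s["ft_force"])
t=bot.snapshot("scene");crop(t,225,190,100,8,"pics/t2.png")
E
```

```text
(np.float64(-69.8), np.float64(0.2), np.float64(51.8)) 4.7333 [-6.29416771  0.02628867  5.15213533]
```

View pics/t2.png

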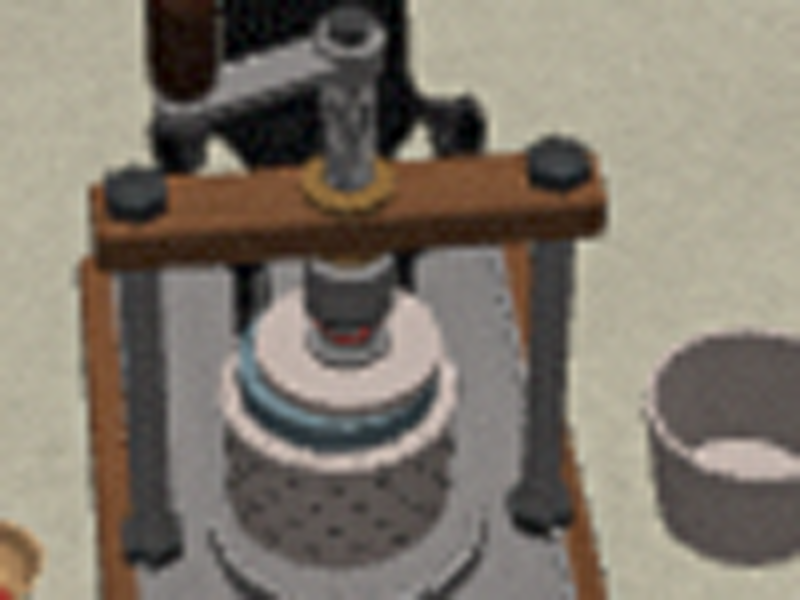

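The mould is upright under the plate and heading for the horseshoe, with about 20 mm to go. I'll slow down.

Call:
send_rows(commands=[{"hand":120,"linear":[-2.9,0,0.9],"angular":[0,0,0]},{"hand":120,"linear":[-2.9,0,0.9],"angular":[0,0,0]},{"hand":120,"linear":[-2.9,0,0.9],"angular":[0,0,0]},{"hand":120,"linear":[-2.9,0,0.9],"angular":[0,0,0]},{"hand":120,"linear":[-2,0,0.6],"angular":[0,0,0]}])

```text
time_s: 5.2
tcp_pos: [0.5818, -0.0723, 0.0517]
tcp_rot: [-0.219, 2.838, 0.033]
ft_force: [-5.9, 0.4, 4.9]
width: 0.0455
gripper_force: 4.0
```

Call:
send_rows(commands=[{"hand":120,"linear":[-1,0,0.3],"angular":[0,0,0]},{"hand":120,"linear":[-1,0,0.3],"angular":[0,0,0]},{"hand":120,"linear":[-1,0,0.3],"angular":[0,0,0]},{"hand":120,"linear":[-0.5,0,0.1],"angular":[0,0,0]},{"hand":120,"linear":[0,0,0],"angular":[0,0,0]}])

```text
time_s: 5.62
tcp_pos: [0.5853, -0.0717, 0.0518]
tcp_rot: [-0.219, 2.838, 0.033]
ft_force: [-4.8, -0.7, 3.8]
width: 0.0452
gripper_force: 3.4
```

Call:
send_rows(commands=[{"hand":120,"linear":[-0.8,0,0.2],"angular":[0,0,0]},{"hand":120,"linear":[-0.8,0,0.2],"angular":[0,0,0]},{"hand":120,"linear":[-0.8,0,0.2],"angular":[0,0,0]},{"hand":120,"linear":[0,0,0],"angular":[0,0,0]},{"hand":120,"linear":[0,0,0],"angular":[0,0,0]}])

```text
time_s: 6.03
tcp_pos: [0.5879, -0.0713, 0.0519]
tcp_rot: [-0.219, 2.837, 0.032]
ft_force: [-4.5, -0.9, 2.9]
width: 0.0455
gripper_force: 3.3
```

Call:
send_rows(commands=[{"hand":120,"linear":[-0.8,0,0.2],"angular":[0,0,0]},{"hand":120,"linear":[-0.8,0,0.2],"angular":[0,0,0]},{"hand":120,"linear":[-0.4,0,0.1],"angular":[0,0,0]},{"hand":120,"linear":[0,0,0],"angular":[0,0,0]},{"hand":120,"linear":[0,0,0],"angular":[0,0,0]}])

```text
time_s: 6.45
tcp_pos: [0.5901, -0.071, 0.052]
tcp_rot: [-0.219, 2.837, 0.032]
ft_force: [-3.9, -1.1, 0.7]
width: 0.0453
gripper_force: 2.8
```

Call:
send_rows(commands=[{"hand":120,"linear":[-0.8,0,0.2],"angular":[0,0,0]},{"hand":120,"linear":[-0.8,0,0.2],"angular":[0,0,0]},{"hand":120,"linear":[0,0,0],"angular":[0,0,0]},{"hand":120,"linear":[0,0,0],"angular":[0,0,0]},{"hand":120,"linear":[0,0,0],"angular":[0,0,0]}])

```text
time_s: 6.87
tcp_pos: [0.592, -0.0708, 0.0521]
tcp_rot: [-0.219, 2.837, 0.032]
ft_force: [-1.7, 0.7, -0.9]
width: 0.0451
gripper_force: 2.0
```

```bash
python3 - <<'E'
from h import *
from cell import bot
s=bot.get_state()
print(rel(s),s["time_s"],s["ft_force"])
t=bot.snapshot("scene");pickle.dump(t,open("pics/s3.pkl","wb"));crop(t,240,210,70,11,"pics/t3.png")
c=proj(t,[AX[0],AX[1],.078])[0]
th=np.linspace(0,6.28,9)
print("expected rim crop px",((proj(t,[[AX[0]+.045*np.cos(a),AX[1]+.045*np.sin(a),.078] for a in th])-[240,210])*11).round())
E
```

```text
(np.float64(-45.5), np.float64(0.2), np.float64(52.1)) 6.8667 [-1.71441768  0.69672599 -0.92267967]
expected rim crop px [[298. 469.]
 [414. 438.]
 [464. 359.]
 [420. 281.]
 [312. 246.]
 [200. 274.]
 [146. 350.]
 [185. 431.]
 [297. 469.]]
```

View pics/t3.png

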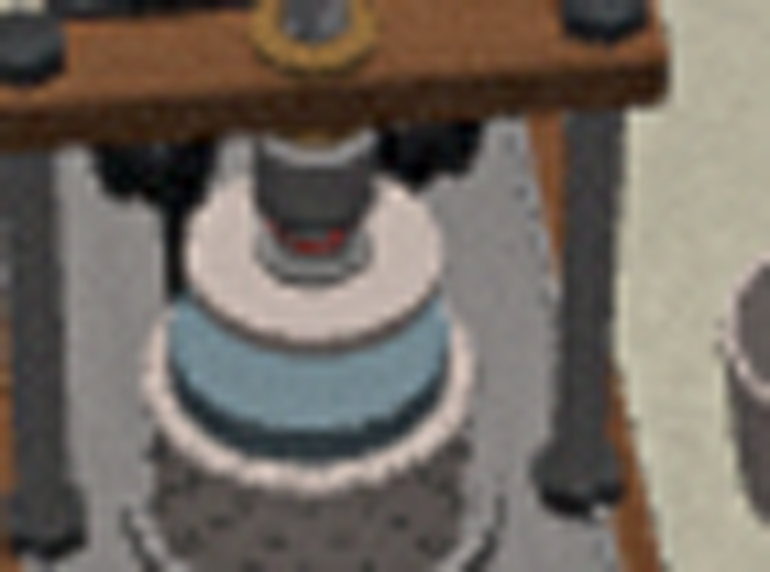

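The rim's front edge is at row ~485 against 469 expected for a centred mould, so it is about at the stop or slightly past centre. I'll check the gap to the horseshoe with an overlay.

```bash
python3 - <<'E'
from h import *
t=pickle.load(open("pics/s3.pkl","rb"));k=11;x0,y0=240,225
im=cv2.resize(t["frame"][y0:y0+54,x0:x0+70,::-1],None,fx=k,fy=k,interpolation=cv2.INTER_CUBIC)
def circ(dx,r,z,c):
    th=np.linspace(0,6.28,120);P=np.c_[AX[0]+dx*PX[0]+r*np.cos(th),AX[1]+dx*PX[1]+r*np.sin(th),0*th+z]
    cv2.polylines(im,[((proj(t,P)-[x0,y0]+.5)*k).astype(int)],True,c,1)
circ(0,.045,.078,(0,255,0));circ(.004,.045,.078,(0,0,255));circ(0,.049,.032,(255,255,0));circ(.004,.045,.032,(255,0,255))
cv2.imwrite("pics/t4.png",im)
E
```

```text
(no output)
```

View pics/t4.png

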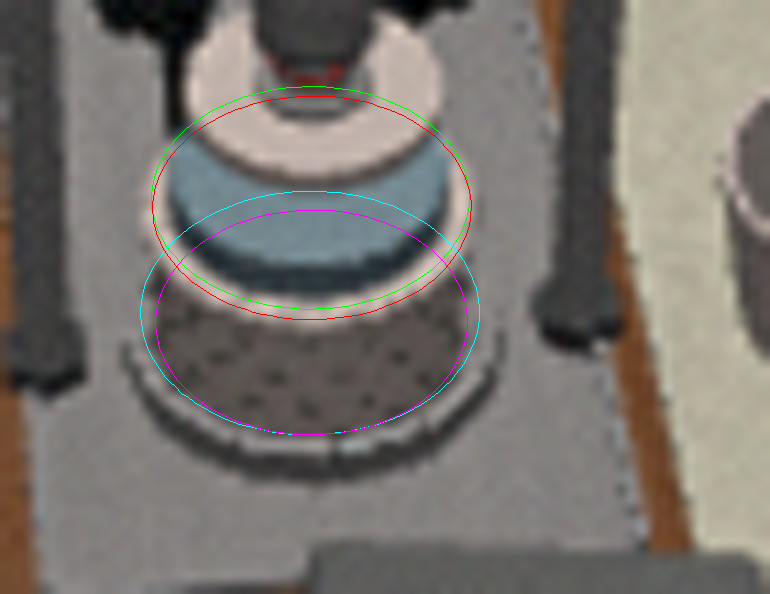

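The mould sits against the horseshoe, the rim about 4 mm to +x, as the task says it will. I'll retreat and go to the knob.

```bash
python3 - <<'E'
from h import *
from cell import bot
s=bot.get_state();p,R=s["tcp_pos"],Rot.from_rotvec(s["tcp_rot"])
p,R=plan(p,R,W(-.11,0,.054),R,5);print()
p,R=plan(p,R,W(-.11,-.02,.35),down(),10);print()
p,R=plan(p,R,[.6697,-.1202,.34],down(),5)
E
```

```text
[12.2, -0.0, -4.1] [0.0, 0.0, 0.0]
[12.2, -0.0, -4.1] [0.0, 0.0, 0.0]
[12.2, -0.0, -4.1] [0.0, 0.0, 0.0]
[12.2, -0.0, -4.1] [0.0, 0.0, 0.0]
[12.2, -0.0, -4.1] [0.0, 0.0, 0.0]

[-8.7, -2.0, -28.3] [-0.0, 1.7, 0.01]
[-7.8, -2.0, -28.5] [-0.0, 1.7, 0.01]
[-7.0, -2.0, -28.8] [-0.0, 1.7, 0.01]
[-6.1, -2.0, -29.0] [-0.0, 1.7, 0.01]
[-5.2, -2.0, -29.1] [-0.0, 1.7, 0.01]
[-4.4, -2.0, -29.3] [-0.0, 1.7, 0.01]
[-3.5, -2.0, -29.4] [-0.0, 1.7, 0.01]
[-2.6, -2.0, -29.5] [-0.0, 1.7, 0.01]
[-1.8, -2.0, -29.5] [-0.0, 1.7, 0.01]
[-0.9, -2.0, -29.6] [-0.0, 1.7, 0.01]

[-26.8, -8.1, 2.0] [0.0, 0.0, 0.0]
[-26.8, -8.1, 2.0] [0.0, 0.0, 0.0]
[-26.8, -8.1, 2.0] [0.0, 0.0, 0.0]
[-26.8, -8.1, 2.0] [0.0, 0.0, 0.0]
[-26.8, -8.1, 2.0] [0.0, 0.0, 0.0]
```

Call:
send_rows(commands=[{"hand":120,"linear":[12,0,-4],"angular":[0,0,0]},{"hand":120,"linear":[12,0,-4],"angular":[0,0,0]},{"hand":120,"linear":[12,0,-4],"angular":[0,0,0]},{"hand":120,"linear":[12,0,-4],"angular":[0,0,0]},{"hand":120,"linear":[12,0,-4],"angular":[0,0,0]}])

```text
time_s: 7.33
tcp_pos: [0.5286, -0.0807, 0.0539]
tcp_rot: [-0.219, 2.836, 0.032]
ft_force: [0.3, -0.7, 0.3]
width: 0.0452
gripper_force: 0.0
```

Call:
send_rows(commands=[{"hand":85,"linear":[-8.7,-2,-28.3],"angular":[0,1.7,0]},{"hand":85,"linear":[-7.8,-2,-28.5],"angular":[0,1.7,0]},{"hand":85,"linear":[-7,-2,-28.8],"angular":[0,1.7,0]},{"hand":85,"linear":[-6.1,-2,-29],"angular":[0,1.7,0]},{"hand":85,"linear":[-5.2,-2,-29],"angular":[0,1.7,0]}])

```text
time_s: 7.75
tcp_pos: [0.5297, -0.0904, 0.1972]
tcp_rot: [-0.23, 2.98, 0.018]
ft_force: [1.4, 1.5, -0.4]
width: 0.0568
gripper_force: 0.0
```

Call:
send_rows(commands=[{"hand":85,"linear":[-4.4,-2,-29.3],"angular":[0,1.7,0]},{"hand":85,"linear":[-3.5,-2,-29.4],"angular":[0,1.7,0]},{"hand":85,"linear":[-2.6,-2,-29.5],"angular":[0,1.7,0]},{"hand":85,"linear":[-1.8,-2,-29.5],"angular":[0,1.7,0]},{"hand":85,"linear":[-0.9,-2,-29.5],"angular":[0,1.7,0]}])

```text
time_s: 8.17
tcp_pos: [0.5304, -0.1001, 0.3454]
tcp_rot: [-0.243, 3.126, 0.003]
ft_force: [0.8, -0.3, 0.6]
width: 0.0571
gripper_force: 0.0
```

Call:
send_rows(commands=[{"hand":85,"linear":[-27,-8,2],"angular":[0,0,0]},{"hand":85,"linear":[-27,-8,2],"angular":[0,0,0]},{"hand":85,"linear":[-27,-8,2],"angular":[0,0,0]},{"hand":85,"linear":[-27,-8,2],"angular":[0,0,0]},{"hand":85,"linear":[-27,-8,2],"angular":[0,0,0]}])

```text
time_s: 8.58
tcp_pos: [0.6718, -0.1187, 0.334]
tcp_rot: [-0.243, 3.125, 0.003]
ft_force: [0.4, 0.5, 1.3]
width: 0.0571
gripper_force: 0.0
```

```bash
python3 - <<'E'
from h import *
from cell import bot
s=bot.get_state();p,R=s["tcp_pos"],Rot.from_rotvec(s["tcp_rot"])
print(s["time_s"],s["width"],s["ft_force"],s["qpos"],(R.inv()*down()).as_rotvec(True))
plan(p,R,[.6697,-.1202,.275],down(),5)
t=bot.snapshot("scene");pickle.dump(t,open("pics/s5.pkl","wb"));crop(t,225,170,100,8,"pics/t5.png")
E
```

```text
8.5833 0.057112916007198214 [0.36336872 0.47462936 1.34937787] [-0.48902487  0.47102733  0.84468876  1.49875575 -0.36187307  1.32704773
  2.11353625] [0.09366509 0.3972791  0.16258204]
[0.5, -0.2, 11.8] [0.02, 0.08, 0.03]
[0.5, -0.2, 11.8] [0.02, 0.08, 0.03]
[0.5, -0.2, 11.8] [0.02, 0.08, 0.03]
[0.5, -0.2, 11.8] [0.02, 0.08, 0.03]
[0.5, -0.2, 11.8] [0.02, 0.08, 0.03]
```

View pics/t5.png

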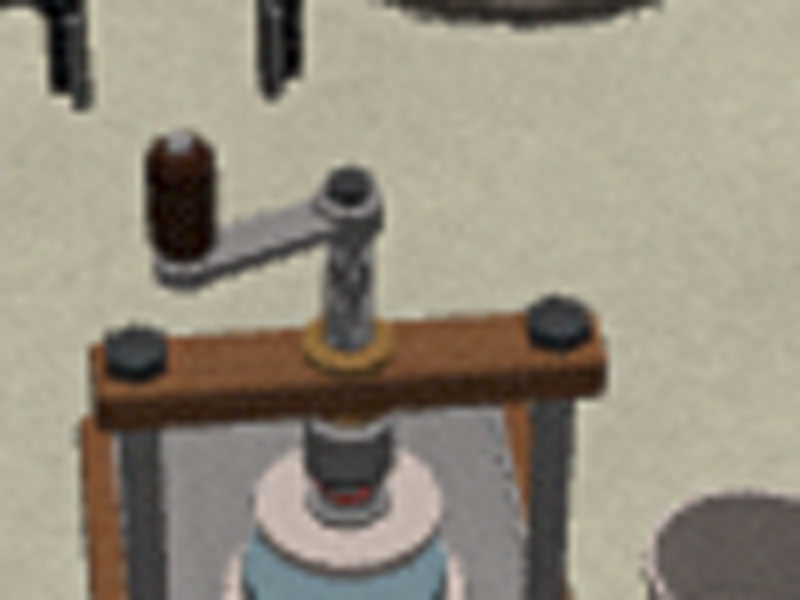

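The open fingers at cols 75 and 275 straddle the knob at col 181, well centred. I'll descend and close.

Call:
send_rows(commands=[{"hand":85,"linear":[0.5,-0.2,11.8],"angular":[0,0,0]},{"hand":85,"linear":[0.5,-0.2,11.8],"angular":[0,0,0]},{"hand":85,"linear":[0.5,-0.2,11.8],"angular":[0,0,0]},{"hand":85,"linear":[0.5,-0.2,11.8],"angular":[0,0,0]},{"hand":85,"linear":[0.5,-0.2,11.8],"angular":[0,0,0]}])

```text
time_s: 9.05
tcp_pos: [0.668, -0.1195, 0.2746]
tcp_rot: [-0.243, 3.125, 0.003]
ft_force: [0.2, 0.2, 0.2]
width: 0.0571
gripper_force: 0.0
```

Call:
send_rows(commands=[{"hand":255,"linear":[0,0,0],"angular":[0,0,0]},{"hand":255,"linear":[0,0,0],"angular":[0,0,0]},{"hand":255,"linear":[0,0,0],"angular":[0,0,0]},{"hand":255,"linear":[0,0,0],"angular":[0,0,0]},{"hand":255,"linear":[0,0,0],"angular":[0,0,0]}])

```text
time_s: 9.47
tcp_pos: [0.669, -0.1193, 0.2761]
tcp_rot: [-0.244, 3.125, 0.003]
ft_force: [-1.9, 3.6, 0.4]
width: 0.024
gripper_force: 58.7
```

```bash
cat >> h.py <<'E'
def circle(st,ang0,n,step,tab=True):
    "rows (tool mm) for n steps of clockwise turn from world angle ang0 (deg)"
    R=down(); k=np.radians(ang0-step*np.arange(n+1)); P=np.c_[65*np.cos(k),65*np.sin(k),-14*step/360*np.arange(n+1)]
    return R.inv().apply(np.diff(P,axis=0)).round(1)
E
python3 - <<'E'
from h import *
from cell import bot
s=bot.get_state();d=s["tcp_pos"][:2]-AX;a=np.degrees(np.arctan2(d[1],d[0]))
print(s["tcp_pos"],s["width"],s["gripper_force"],s["ft_force"],s["ft_torque"],np.linalg.norm(d),a)
print(circle(s,a,20,18).tolist())
E
```

```text
[ 0.66901846 -0.11927483  0.2760879 ] 0.023971962143342632 58.72633695602417 [-1.88642551  3.61911813  0.42055075] [8.19221415e-01 4.37053057e-01 1.95054252e-05] 0.06387870664737405 -59.91803186330713
[[19.9, -4.3, 0.7], [20.2, 2.0, 0.7], [18.6, 8.2, 0.7], [15.2, 13.5, 0.7], [10.3, 17.6, 0.7], [4.3, 19.9, 0.7], [-2.0, 20.2, 0.7], [-8.2, 18.6, 0.7], [-13.5, 15.2, 0.7], [-17.6, 10.3, 0.7], [-19.9, 4.3, 0.7], [-20.2, -2.0, 0.7], [-18.6, -8.2, 0.7], [-15.2, -13.5, 0.7], [-10.3, -17.6, 0.7], [-4.3, -19.9, 0.7], [2.0, -20.2, 0.7], [8.2, -18.6, 0.7], [13.5, -15.2, 0.7], [17.6, -10.3, 0.7]]
```

Gripped: 24 mm opening, 59 N. I'll start winding.

Call:
send_rows(commands=[{"hand":255,"linear":[19.9,-4.3,0.7],"angular":[0,0,0]},{"hand":255,"linear":[20.2,2,0.7],"angular":[0,0,0]},{"hand":255,"linear":[18.6,8.2,0.7],"angular":[0,0,0]},{"hand":255,"linear":[15.2,13.5,0.7],"angular":[0,0,0]},{"hand":255,"linear":[10.3,17.6,0.7],"angular":[0,0,0]}])

```text
time_s: 9.88
tcp_pos: [0.5806, -0.0982, 0.2728]
tcp_rot: [-0.239, 3.121, -0.002]
ft_force: [10.0, -6.6, -1.2]
width: 0.0233
gripper_force: 59.6
```

```bash
cat > c.py <<'E'
from h import *
from cell import bot
s=bot.get_state();d=s["tcp_pos"][:2]-AX;r=np.linalg.norm(d);u=d/r;tg=np.array([u[1],-u[0]]);f=s["ft_force"]
print("t",s["time_s"],"r",r.round(4),"ang",np.degrees(np.arctan2(d[1],d[0])).round(1),"z",s["tcp_pos"][2].round(4),"drag",(-f[:2]@tg).round(2),"frad",(f[:2]@u).round(2),"fz",f[2].round(2),"w",s["width"].round(4))
E
python3 c.py
```

```text
Traceback (most recent call last):
  File "c.py", line 4, in <module>
    print("t",s["time_s"],"r",r.round(4),"ang",np.degrees(np.arctan2(d[1],d[0])).round(1),"z",s["tcp_pos"][2].round(4),"drag",(-f[:2]@tg).round(2),"frad",(f[:2]@u).round(2),"fz",f[2].round(2),"w",s["width"].round(4))
                                                                                                                                                                                                    ^^^^^^^^^^^^^^^^
AttributeError: 'float' object has no attribute 'round'
```

Call:
send_rows(commands=[{"hand":255,"linear":[4.3,19.9,0.7],"angular":[0,0,0]},{"hand":255,"linear":[-2,20.2,0.7],"angular":[0,0,0]},{"hand":255,"linear":[-8.2,18.6,0.7],"angular":[0,0,0]},{"hand":255,"linear":[-13.5,15.2,0.7],"angular":[0,0,0]},{"hand":255,"linear":[-17.6,10.3,0.7],"angular":[0,0,0]}])

```text
time_s: 10.3
tcp_pos: [0.6026, -0.0069, 0.2694]
tcp_rot: [-0.243, 3.127, 0.003]
ft_force: [-9.9, -3.6, 7.7]
width: 0.0241
gripper_force: 61.1
```

```bash
sed -i 's/s\["width"\].round(4)/round(s["width"],4)/' c.py; python3 c.py
```

```text
t 10.3 r 0.0667 ang 121.1 z 0.2694 drag 10.29 frad 2.02 fz 7.67 w 0.0241
```

Call:
send_rows(commands=[{"hand":255,"linear":[-19.9,4.3,0.7],"angular":[0,0,0]},{"hand":255,"linear":[-20.2,-2,0.7],"angular":[0,0,0]},{"hand":255,"linear":[-18.6,-8.2,0.7],"angular":[0,0,0]},{"hand":255,"linear":[-15.2,-13.5,0.7],"angular":[0,0,0]},{"hand":255,"linear":[-10.3,-17.6,0.7],"angular":[0,0,0]}])

```text
time_s: 10.72
tcp_pos: [0.6931, -0.0293, 0.2654]
tcp_rot: [-0.247, 3.127, 0.004]
ft_force: [-11.8, 6.0, 5.3]
width: 0.0236
gripper_force: 60.4
```

```bash
python3 c.py; python3 - <<'E'
from h import *
from cell import bot
t=bot.snapshot("scene");pickle.dump(t,open("pics/s6.pkl","wb"));crop(t,240,205,70,11,"pics/t6.png")
E
```

```text
t 10.7167 r 0.066 ang 31.7 z 0.2654 drag 11.34 frad -6.89 fz 5.26 w 0.0236
```

View pics/t6.png

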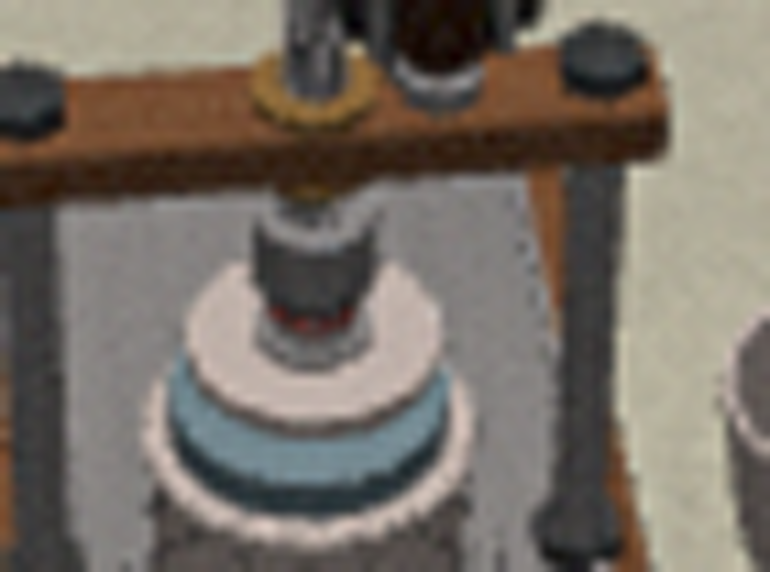

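The plate is about 10 mm down and still clear of the follower by about 11 mm (plate edge row 435, follower edge row 487). I'll continue and watch the drag.

Call:
send_rows(commands=[{"hand":255,"linear":[-4.3,-19.9,0.7],"angular":[0,0,0]},{"hand":255,"linear":[2,-20.2,0.7],"angular":[0,0,0]},{"hand":255,"linear":[8.2,-18.6,0.7],"angular":[0,0,0]},{"hand":255,"linear":[13.5,-15.2,0.7],"angular":[0,0,0]},{"hand":255,"linear":[17.6,-10.3,0.7],"angular":[0,0,0]}])

```text
time_s: 11.18
tcp_pos: [0.6703, -0.1191, 0.2621]
tcp_rot: [-0.245, 3.123, 0.004]
ft_force: [5.0, 13.7, -0.5]
width: 0.0237
gripper_force: 60.8
```

```bash
python3 c.py
```

```text
t 11.1833 r 0.0644 ang -58.9 z 0.2621 drag 11.3 frad -9.14 fz -0.46 w 0.0237
```

Call:
send_rows(commands=[{"hand":255,"linear":[19.9,-4.3,0.7],"angular":[0,0,0]},{"hand":255,"linear":[20.2,2,0.7],"angular":[0,0,0]},{"hand":255,"linear":[18.6,8.2,0.7],"angular":[0,0,0]},{"hand":255,"linear":[15.2,13.5,0.7],"angular":[0,0,0]},{"hand":255,"linear":[10.3,17.6,0.7],"angular":[0,0,0]}])

```text
time_s: 11.6
tcp_pos: [0.5807, -0.0983, 0.2588]
tcp_rot: [-0.238, 3.121, -0.002]
ft_force: [10.2, -6.8, -2.5]
width: 0.0238
gripper_force: 60.3
```

```bash
python3 c.py
```

```text
t 11.6 r 0.0659 ang -148.7 z 0.2588 drag 11.13 frad -5.15 fz -2.51 w 0.0238
```

Call:
send_rows(commands=[{"hand":255,"linear":[4.3,19.9,0.7],"angular":[0,0,0]},{"hand":255,"linear":[-2,20.2,0.7],"angular":[0,0,0]},{"hand":255,"linear":[-8.2,18.6,0.7],"angular":[0,0,0]},{"hand":255,"linear":[-13.5,15.2,0.7],"angular":[0,0,0]},{"hand":255,"linear":[-17.6,10.3,0.7],"angular":[0,0,0]}])

```text
time_s: 12.02
tcp_pos: [0.6026, -0.0068, 0.2554]
tcp_rot: [-0.242, 3.127, 0.003]
ft_force: [-9.4, -3.0, 8.6]
width: 0.0237
gripper_force: 61.8
```

```bash
python3 c.py; python3 - <<'E'
from h import *
from cell import bot
t=bot.snapshot("scene");pickle.dump(t,open("pics/s7.pkl","wb"))
# plate front edge tracked by template: compare white plate patch / red ring rows
from h import *
for n in("s5","s6","s7"):
    f=pickle.load(open(f"pics/{n}.pkl","rb"))["frame"].astype(int)
    red=(f[:,:,0]>1.5*f[:,:,1])&(f[:,:,0]>90); y,x=np.nonzero(red[215:260,260:276]); print(n,"red rows",(y.mean()+215).round(2) if len(y) else None,len(y))
    print(f[222:262,262].sum(1)//3) ; 
E
```

```text
t 12.0167 r 0.0667 ang 121.0 z 0.2554 drag 9.62 frad 2.3 fz 8.64 w 0.0237
s5 red rows 221.64 11
[ 86 136 136 121 153 161 180 181 186 183 178 179 183 183 180 182 184 143
  84 116 136 131 134 131 135 136  80  52  55 100 169 162  93  71  74  87
  86  86  84  64]
s6 red rows 217.14 14
[ 87 137 131 132 127 131 127 154 146 178 183 180 183 177 174 178 178 180
 180 179  90  94 126 131 133 131  81  56  57 104 167 157  90  69  67  86
  84  86  79  60]
s7 red rows 217.77 13
[ 87 131 129 131 129 129 127 130 132 150 155 179 179 181 178 178 173 179
 177 180 179 182 138  83 119 134  80  55  53  99 167 157  83  72  70  79
  84  84  79  62]
```

No load yet; the plate edge is at row ~245 and the follower edge at ~248, so contact is near. I'll continue, checking every quarter turn.

Call:
send_rows(commands=[{"hand":255,"linear":[-19.9,4.3,0.7],"angular":[0,0,0]},{"hand":255,"linear":[-20.2,-2,0.7],"angular":[0,0,0]},{"hand":255,"linear":[-18.6,-8.2,0.7],"angular":[0,0,0]},{"hand":255,"linear":[-15.2,-13.5,0.7],"angular":[0,0,0]},{"hand":255,"linear":[-10.3,-17.6,0.7],"angular":[0,0,0]}])

```text
time_s: 12.48
tcp_pos: [0.693, -0.0294, 0.2515]
tcp_rot: [-0.247, 3.127, 0.004]
ft_force: [-14.5, 5.4, 6.1]
width: 0.0236
gripper_force: 61.1
```

```bash
cat > v.py <<'E'
import sys
from h import *
from cell import bot
n=sys.argv[1];t=bot.snapshot("scene");pickle.dump(t,open(f"pics/{n}.pkl","wb"));f=t["frame"].astype(int)
print(f[222:256,262].sum(1)//3)
E
python3 c.py; python3 v.py s8
```

```text
t 12.4833 r 0.0658 ang 31.7 z 0.2515 drag 12.23 frad -9.44 fz 6.13 w 0.0236
[ 90 130 132 130 130 132 128 131 126 125 154 145 175 185 185 175 177 177
 181 178 178 184 180 114  84 129 118  60  53 102 167 161  86  73]
```

Call:
send_rows(commands=[{"hand":255,"linear":[-4.3,-19.9,0.7],"angular":[0,0,0]},{"hand":255,"linear":[2,-20.2,0.7],"angular":[0,0,0]},{"hand":255,"linear":[8.2,-18.6,0.7],"angular":[0,0,0]},{"hand":255,"linear":[13.5,-15.2,0.7],"angular":[0,0,0]},{"hand":255,"linear":[17.6,-10.3,0.7],"angular":[0,0,0]}])

```text
time_s: 12.95
tcp_pos: [0.6705, -0.1188, 0.2482]
tcp_rot: [-0.245, 3.123, 0.004]
ft_force: [3.8, 14.4, -0.3]
width: 0.0239
gripper_force: 61.4
```

```bash
python3 c.py; python3 v.py s9
```

```text
t 12.95 r 0.0642 ang -58.6 z 0.2482 drag 10.77 frad -10.27 fz -0.35 w 0.0239
[ 90 134 134 134 134 134 134 133 133 134 130 155 153 181 187 185 186 184
 177 185 182 185 187 179  90  92 135  87  49 102 172 166  86  74]
```

The follower edge has begun to move (idx 26 → 27 from s7 to s9), so the plate is in contact and the curd is sinking. I'll continue.

Call:
send_rows(commands=[{"hand":255,"linear":[19.9,-4.3,0.7],"angular":[0,0,0]},{"hand":255,"linear":[20.2,2,0.7],"angular":[0,0,0]},{"hand":255,"linear":[18.6,8.2,0.7],"angular":[0,0,0]},{"hand":255,"linear":[15.2,13.5,0.7],"angular":[0,0,0]},{"hand":255,"linear":[10.3,17.6,0.7],"angular":[0,0,0]}])

```text
time_s: 13.42
tcp_pos: [0.5811, -0.0984, 0.245]
tcp_rot: [-0.238, 3.12, -0.002]
ft_force: [11.6, -8.8, -1.0]
width: 0.0236
gripper_force: 61.6
```

```bash
python3 c.py; python3 v.py s10
```

```text
t 13.4167 r 0.0656 ang -148.4 z 0.245 drag 13.54 frad -5.26 fz -1.04 w 0.0236
[ 89 137 133 135 132 131 134 131 131 129 135 154 152 142 179 181 179 180
 175 182 184 181 183 182 115  79 118 113  57  97 168 162  87  72]
```

Call:
send_rows(commands=[{"hand":255,"linear":[4.3,19.9,0.7],"angular":[0,0,0]},{"hand":255,"linear":[-2,20.2,0.7],"angular":[0,0,0]},{"hand":255,"linear":[-8.2,18.6,0.7],"angular":[0,0,0]},{"hand":255,"linear":[-13.5,15.2,0.7],"angular":[0,0,0]},{"hand":255,"linear":[-17.6,10.3,0.7],"angular":[0,0,0]}])

```text
time_s: 13.88
tcp_pos: [0.6024, -0.007, 0.2415]
tcp_rot: [-0.242, 3.128, 0.004]
ft_force: [-14.6, -2.9, 14.9]
width: 0.0234
gripper_force: 63.6
```

```bash
python3 c.py; python3 v.py s11
```

```text
t 13.8833 r 0.0666 ang 121.2 z 0.2415 drag 13.96 frad 5.07 fz 14.91 w 0.0234
[ 86 132 130 129 130 129 130 128 129 129 132 173 154 150 176 176 181 176
 175 177 179 174 179 180 116  83 113 114  55  97 164 157  86  70]
```

Call:
send_rows(commands=[{"hand":255,"linear":[-19.9,4.3,0.7],"angular":[0,0,0]},{"hand":255,"linear":[-20.2,-2,0.7],"angular":[0,0,0]},{"hand":255,"linear":[-18.6,-8.2,0.7],"angular":[0,0,0]},{"hand":255,"linear":[0,0,0],"angular":[0,0,0]},{"hand":255,"linear":[0,0,0],"angular":[0,0,0]}])

```text
time_s: 14.35
tcp_pos: [0.664, -0.0041, 0.2394]
tcp_rot: [-0.243, 3.124, 0.002]
ft_force: [-0.9, 4.6, 5.5]
width: 0.024
gripper_force: 62.8
```

```bash
python3 c.py; python3 v.py s12; python3 - <<'E'
from h import *
a=[]
for n in("s9","s12"):
    t=pickle.load(open(f"pics/{n}.pkl","rb"));a.append(cv2.resize(t["frame"][205:257,248:284,::-1],None,fx=11,fy=11,interpolation=cv2.INTER_CUBIC))
cv2.imwrite("pics/t8.png",np.hstack(a))
E
```

```text
t 14.35 r 0.0657 ang 65.7 z 0.2394 drag 2.68 frad 3.84 fz 5.49 w 0.024
[ 89 133 133 129 131 131 131 131 131 130 134 172 154 147 142 175 181 176
 179 178 178 179 181 180 118  82 118 113  57  93 168 158  89  69]
```

View pics/t8.png

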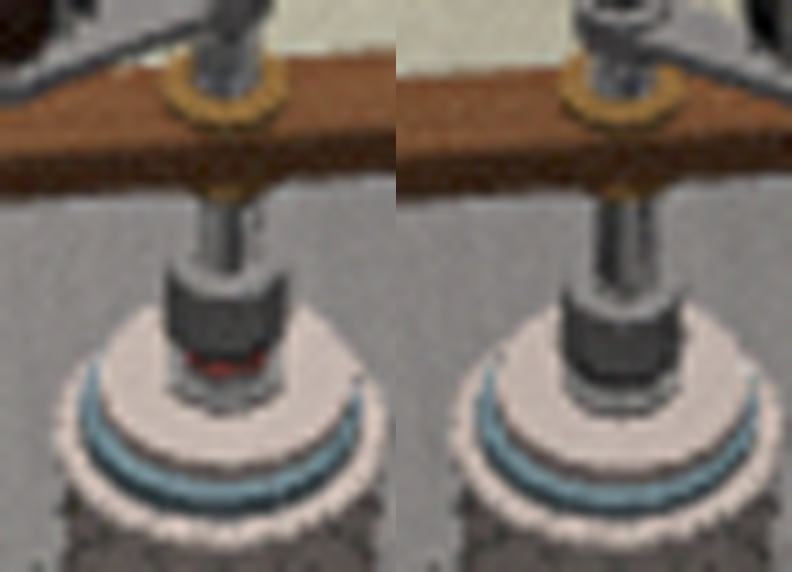

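The plate stands firm on the follower (edges unchanged since s10) and the red ring has just reached the sleeve. Estimated compression is about 8.5–9 mm, or about 155 N. I'll release and rise.

Call:
send_rows(commands=[{"hand":85,"linear":[0,0,0],"angular":[0,0,0]},{"hand":85,"linear":[0,0,0],"angular":[0,0,0]},{"hand":85,"linear":[0,0,0],"angular":[0,0,0]},{"hand":85,"linear":[0,0,0],"angular":[0,0,0]},{"hand":85,"linear":[0,0,0],"angular":[0,0,0]}])

```text
time_s: 14.82
tcp_pos: [0.6627, -0.0042, 0.2387]
tcp_rot: [-0.242, 3.125, 0.001]
ft_force: [-0.5, -0.1, 0.0]
width: 0.057
gripper_force: 0.0
```

Call:
send_rows(commands=[{"hand":85,"linear":[0,0,-5],"angular":[0,0,0]},{"hand":85,"linear":[0,0,-15],"angular":[0,0,0]},{"hand":85,"linear":[0,0,-25],"angular":[0,0,0]},{"hand":85,"linear":[0,0,-25],"angular":[0,0,0]},{"hand":85,"linear":[0,0,-25],"angular":[0,0,0]}])

```text
time_s: 15.23
tcp_pos: [0.6618, -0.0044, 0.3352]
tcp_rot: [-0.242, 3.126, 0.001]
ft_force: [1.2, -0.5, 0.1]
width: 0.0569
gripper_force: 0.0
```

Call:
send_rows(commands=[{"hand":85,"linear":[0,0,-15],"angular":[0,0,0]},{"hand":85,"linear":[0,0,0],"angular":[0,0,0]},{"hand":85,"linear":[0,0,0],"angular":[0,0,0]},{"hand":85,"linear":[0,0,0],"angular":[0,0,0]},{"hand":85,"linear":[0,0,0],"angular":[0,0,0]}])

```text
time_s: 15.65
tcp_pos: [0.6616, -0.0041, 0.3478]
tcp_rot: [-0.243, 3.127, 0.002]
ft_force: [0.1, 0.6, -0.3]
width: 0.0569
gripper_force: 0.0
```

```bash
python3 c.py; python3 v.py s13; python3 v.py s14; python3 - <<'E'
from cell import bot
print(bot.sign_off())
E
```

```text
t 15.65 r 0.0648 ang 67.7 z 0.3478 drag 0.17 frad 0.59 fz -0.33 w 0.0569
[ 83 131 135 129 130 128 127 133 131 129 125 178 155 148 143 176 179 180
 174 178 177 176 181 175 116  79 114 113  57  93 166 159  86  70]
[ 87 131 129 128 130 130 127 129 130 126 133 175 153 151 143 176 181 176
 174 183 177 178 176 177 119  80 117 111  62  96 162 159  87  72]
the job is handed in; nothing more can be done
None
```

I handed the job in at 15.7 s: the mould is against the horseshoe about 4 mm off centre, the press was wound down in one go to an estimated 8.5–9 mm of spring (about 155 N), and the gripper is clear; the hand-in returned no verdict.

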